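# Hold a D-bore collar on the shaft flat of a clamped bearing cartridge

## Robot

A 6-joint arm with a two-finger parallel gripper is mounted at the origin on a cart in front of the work surface, level with it; the furniture and walls round the work are solid. World frame = base frame: x ahead of the robot, y to its left, z up, the work surface at z = 0. Lengths are in m, angles in rad, forces in N, time in s.
With the tool pointing down it reaches from about 0.35 to 0.975 m from the base axis. Payload 4.9 kg.
Tool frame: the origin (TCP) lies on the centre line of the jaws, within the pads' length; the fingertips stand manip.tip_reach ahead of it and the grasp point (between the pads) is the TCP (manip.tip_reach is the distance from the TCP to the fingertips, in m); z points along the fingers, y is the line along which they close (so a half turn about z gives the same grasp; the last joint's range is limited). The gripper opens to 85 mm and grips with 20 to 120 N. Pads are 22 mm wide; open, the fingers measure 114 mm over their backs; the gripper's body (76 mm by 85 mm) begins 54 mm behind the grasp point. The pads swing forward as they close: fully open they stand 13 mm farther back than shut.
Start: joints at [0.982, 0.053, 1.613, -0, 1.476, -0.119], TCP at [0.283, 0.557, 0.25] pointing down, gripper open.
Joint ranges: [-3.01, 3.01], [-1.01, 2.22], [0.06, 2.58], [-1.02, 4.17], [0.09, 2.62], [-3.14, 3.14]. Speed limits (rad/s): [2.57, 2.57, 3.14, 3.14, 3.14, 3.14].

## Interface

Orientations are given as a unit quaternion [w, x, y, z].
In Python, from plant import manip gives the robot as it stands. The module is installed in compiled form; this text tells all that it offers.
- The arm moves only by the tool move_arm, never from a script. Its argument "rows" is a list of rows, each a list of 7 numbers: the shift along the tool's x, y, z in cm, then the turn, a rotation vector about the tool's x, y, z in degrees, then the opening, from -1 (shut) to 1 (fully open). In form: [[tx, ty, tz, ax, ay, az, jaw], ...]. A call has 1 to 20 rows; each row shifts and turns the commanded pose from where the row before left it, along the tool's axes as they then stand; what a row does not reach is not made up. A row lasts 1/12 s, in which the tool goes at most 41.7 mm and 7.16 degrees, less where a joint would pass 70% of its speed; a pose out of reach is approached as far as the arm can. A call is refused whole if a number of a shift passes 4.17 or a number of a turn 7.16, either way. A call with a gripper value outside its range is refused whole. The fingers move at their own pace and stop on an object; the grip force is fixed at half the most. Time passes only in rows, so rows that do not move let the fingers close. It gives the time, the measured TCP pose, the force, the opening and the grip force at its end, in the units of the state.
- manip.state(): the state, without advancing time (a new reading comes with each control period).
- manip.grab_frame(name): name is "scene" or "top" or "wrist"; returns a dict with "img" (384x512x3 uint8, blue, green, red), "mtx" (3x3 intrinsics, pixels), "k1" (the pictures are not rectified: a ray, as slopes to the right and down, at radius r is drawn at 1 + k1 r^2 times it, then the intrinsics apply), "R" (3x3) and "t" (3): a world point X has camera coordinates R X + t. Camera axes: x right, y down, z forward; pixel columns grow to the right and rows downward; lengths in m; the calibration is good to about 2 mm. A picture is of the moment at which its call begins. There is no depth.
- manip.job_done(): hands the job in; it is judged then, once.
The state is a dict: "time": time; "joint_pos": joint angles; "joint_vel": joint speeds; "joint_efforts": joint torques, N m; "tool_pos": TCP position; "tool_rot": TCP orientation; "contact_force": force on the tool from outside, world axes, zero at the start; "ft_torque": the same for the moment, N m; "gripper_width": opening from 0.0 (shut) to 1.0 (fully open); "grasp_force": force on a finger pad.
Only numpy, scipy, OpenCV 4.12 (cv2) and the standard library are available. Lean on these libraries where they do the work, as an engineer would, in place of code of your own. Each camera call takes 0.05 s, during which the arm holds its last target. There are 200 camera calls.

## Task

Lock the bearing cartridge in its nest by swinging the toggle clamp's red handle down over centre, then close the fingers on the cartridge's D-cut shaft, feel for its flat and turn the shaft until the flat faces the brass-eyed key guide post. Then take the D-bore collar from the desk and slide it down over the shaft, its grub screw towards that post, until it sits on the bearing, and finish while still gripping it and pressing it down there, ready for the screw to be tightened. Leave the hex key, oil bottle and loupe where they are.

Things in the scene. Friction and masses are not known exactly. Their poses are not given: they have to be found in the camera images.
- nest: fixed assembly nest, aluminium plate 235 x 126 x 12 mm. Origin: plate underside on the upright axis of the steel locating ring (92 mm across, top 28 mm up). x runs along the plate away from the clamp (roughly away from the robot), y to the key post, z up. Plate spans x -175..60, y -50..76 mm. Toggle clamp: x -165..-26, y within 17 mm of 0, moving in the plane y = 0.
- key_post (a point): centre of the brass eye (18 mm across, bore along nest y) on the key guide post, at (0, 66, 77) mm in the nest frame; the post is at most 22 mm wide, its top 86 mm up. The shaft's flat and the collar's grub screw must both face it.
- handle_grip (a point): mid of the clamp handle's red grip, a bar 16 mm thick, ending 34 mm beyond. Open it stands nearly upright, leaning to the robot; locked it lies level, pointing to the robot. In the nest frame, y = 0, (x, z) mm runs from (-131, 139) by (-152, 140), (-169, 131), (-179, 118), (-183, 107) to (-188, 78) locked. Takes up to 10 N; the last 25 mm press the pad home, pass centre and end at a stop.
- clamp_handle (a joint): turn of the clamp handle on its arm, rad: 0 as it starts (open), about 2.22 locked over centre at its stop; past centre from 2.15 up.
- clamp_arm (a joint): turn of the clamp's arm, rad: 0 as it starts (raised 52 degrees), about 0.86 when locked, nearly level, with its pad on the flange.
- clamp_pad: black rubber pad, 13 mm across, on a sprung spindle at the end of the clamp's arm; locked, it presses on the cartridge's flange with about 20 N. Origin: middle of the pad's foot.
- cartridge: loose dark flanged bearing cartridge, 0.6 kg, in the nest's ring with 1 mm of play; unclamped, it turns and lifts with the shaft. Origin: centre of its underside, 14 mm above the nest's; z up along the shaft. Flange 80 mm across, top at 24 mm; boss 45 mm across; bearing face at 53 mm; the shaft ends at 103 mm, last 2 mm chamfered.
- shaft_mid (a point): point on the shaft axis, 32 mm above the bearing face, 18 mm below the shaft's end, fixed to the cartridge. Bright steel shaft 20 mm thick, one flat down all its length, 16.5 mm across it; turns with light friction (0.04 N m). Its turn is not reported: the flat starts facing within 70 degrees either side of the key post, to be felt with the fingers (opening about 16 mm, not 19 to 20) or seen.
- collar: loose dark steel collar, 40 mm outside, 18 mm high, 0.13 kg, lying flat on the desk, bore upright. Origin: centre of its underside, z along the bore. D-shaped bore: 21.4 mm round with a flat on the +y side 7.4 mm from the axis (play 0.7 to 0.9 mm each side on the shaft), so it slides down only where the flats match.
- grub_screw (a point): brass-ringed black grub screw hole in the collar's rim, on its +y side, 20 mm from the axis, 9 mm up, over the flat of the bore; gripping the collar along its x leaves it free.
- hex_key: black bent hex key, 74 mm long, on the desk: leave alone
- oil_bottle: small white oil bottle, 27 mm across, 66 mm tall: leave alone
- loupe: black loupe, 36 mm across, 26 mm tall: leave alone

How it is judged:
By the outcome, as a careful person would: the job done as asked, in the order asked, and still so for the second after the job is handed in, while the arm keeps its last pose, push and grip.
It also fails if it takes over 72 s, if anything falls off the work surface, if the arm or the gripper's body presses on something with over 40 N, if the wrist force passes 120 N, or if a joint passes its speed limit or range.

## Working session

There is one attempt and no reset: what is moved stays moved. The work goes in short steps, Python scripts to look and compute and a tool call to move; the robot and the scene stay as the last step left them, time stands still between calls to the robot, and variables do not carry over. Pictures are saved under pics/ and viewed, at most 10 in all, crops included, and the job is handed in when it is done.

Besides the shell and the picture viewer there is one more tool, called after ">>>" as a command line: name --pt "numbers of a row" for each row, then --argument value for the rest. move_arm: Moves the arm, as the interface text tells. Its arguments: {"type":"object","properties":{"rows":{"type":"array","items":{"type":"array","items":{"type":"number"}}}},"required":["rows"]}

```bash
mkdir -p pics; python3 - <<'E'
from plant import manip
import cv2,numpy as np,json
print(manip.state(), manip.tip_reach)
ims=[]
for n in ("scene","top"):
    f=manip.grab_frame(n); np.savez(f"{n}0.npz",**f); ims.append(f["img"])
    print(n,f["mtx"].tolist(),f["k1"],f["R"].tolist(),f["t"].tolist())
    cv2.imwrite(f"pics/{n}0.png",cv2.resize(f["img"],(800,600),interpolation=cv2.INTER_CUBIC))
E
```

```text
{'time': 0.0, 'joint_pos': array([ 9.82002932e-01,  5.33786763e-02,  1.61433244e+00,  1.86777014e-05,
        1.47601334e+00, -1.19019119e-01]), 'joint_vel': array([-2.31093585e-04, -6.75496518e-04, -1.12476655e-03, -7.96042227e-05,
       -7.51743638e-04,  8.36789196e-04]), 'joint_efforts': array([-4.01315913e-05, -3.93681943e+01, -3.70181072e+01, -6.68719531e-05,
        6.94551563e-03,  1.60940368e-05]), 'tool_pos': array([0.28259698, 0.55678627, 0.2490265 ]), 'tool_rot': array([-3.78122629e-04,  2.32733961e-01,  9.72539854e-01, -9.96619093e-04]), 'contact_force': array([ 0.47893387, -0.34974964,  0.1240149 ]), 'ft_torque': array([-0.00141677,  0.01393912,  0.01112216]), 'grasp_force': 0.0, 'gripper_width': 0.9993208946283151} 0.019
scene [[482.6601641479303, 0.0, 258.50763499185837], [0.0, 482.6601641479303, 196.75829720779768], [0.0, 0.0, 1.0]] -0.18782347783347603 [[0.8265432308016607, -0.5628732281976869, 0.00012881873802654244], [-0.29794080937323564, -0.4377011136837449, -0.84832128889356], [0.47755372653343825, 0.7011358385208418, -0.5294817978133923]] [-0.5166645006222714, 0.2289061611620839, 1.0752433422471792]
top [[356.20611274397584, 0.0, 263.79934810913164], [0.0, 356.20611274397584, 193.3767572232861], [0.0, 0.0, 1.0]] -0.01042643989105242 [[-0.007999105564735157, -0.9999075325074636, 0.010997306261065196], [-0.9908287914623429, 0.00644203721191579, -0.1349696490542712], [0.13488632369308998, -0.011976084142812864, -0.9907887025441737]] [-0.07225573041366246, 0.5994812891588541, 0.9807429069274636]
```

View pics/scene0.png

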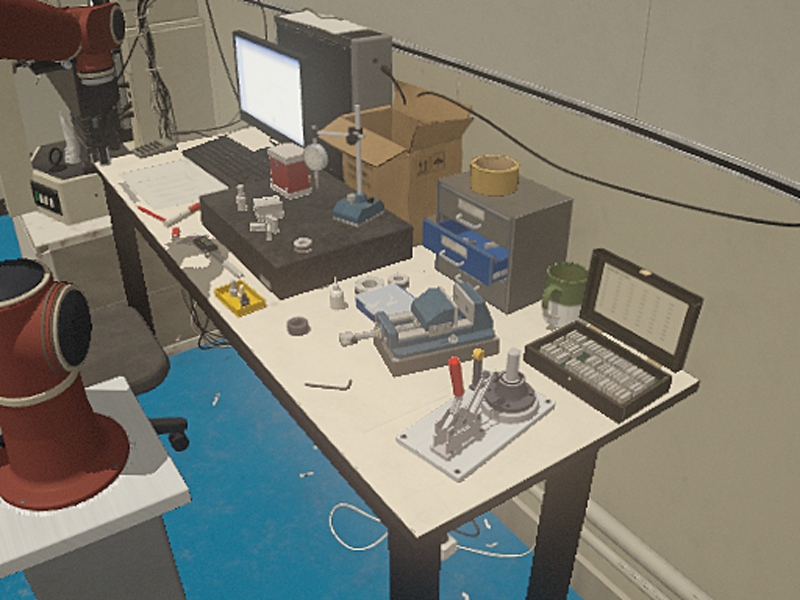

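View pics/top0.png

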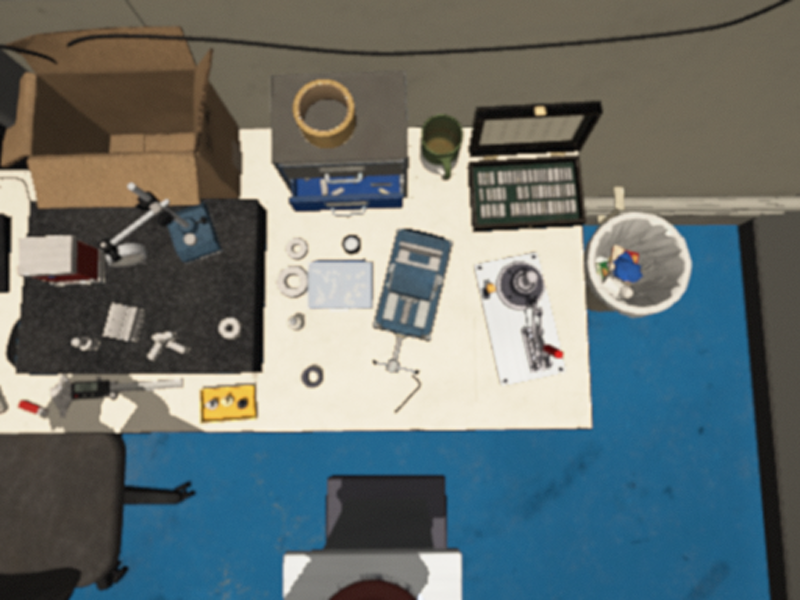

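The overview shows the nest on the right (top view at about 515,315 of 800x600, key post to its left, red handle at 553,351). The dark collar is at (312,376). I'll enlarge these next.

```bash
python3 - <<'E'
import cv2,numpy as np
t=np.load("top0.npz")["img"]; s=np.load("scene0.npz")["img"]
def c(im,x,y,w,h,k): return cv2.resize(im[y:y+h,x:x+w],None,fx=k,fy=k,interpolation=cv2.INTER_CUBIC)
# top nest x300-366,y158-248 ; scene nest x250-360,y218-308
A=c(t,300,158,66,90,5) ; B=c(s,250,218,110,90,4)
C=c(t,185,225,30,30,5); D=c(s,178,195,30,25,8)
im=np.zeros((600,800,3),np.uint8)
im[:450,:330]=A; im[:360,340:780]=B; im[450:600,:150]=C; im[380:580,340:580]=D
cv2.imwrite("pics/crop1.png",im)
E
```

```text
(no output)
```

View pics/crop1.png

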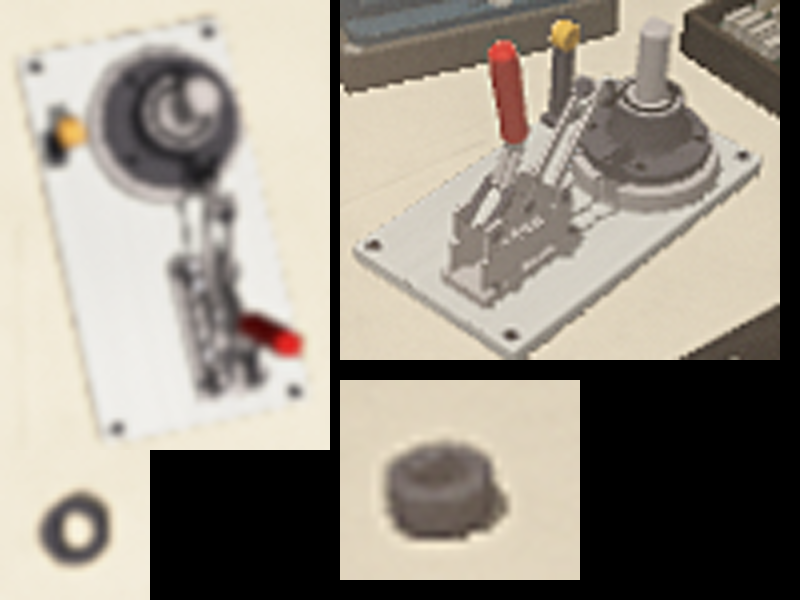

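The crop shows the plate corners, brass eye, shaft top and collar clearly, so I can fit poses from them.

```bash
cat > h.py <<'E'
import numpy as np
from scipy.optimize import least_squares
from scipy.spatial.transform import Rotation as Ro
def proj(f,X):
    c=np.atleast_2d(X)@f["R"].T+f["t"]; s=c[:,:2]/c[:,2:]
    s=s*(1+f["k1"]*(s**2).sum(1,keepdims=True)); return s@f["mtx"][:2,:2].T+f["mtx"][:2,2]
def ray(f,p,z):
    "world point on plane z seen at pixel p"
    g=lambda q: (proj(f,[q[0],q[1],z])[0]-p)
    return least_squares(g,[0.5,0]).x
def nest2w(n,P):
    P=np.atleast_2d(P)/1000.; c,s=np.cos(n[2]),np.sin(n[2])
    return np.c_[n[0]+c*P[:,0]-s*P[:,1], n[1]+s*P[:,0]+c*P[:,1], P[:,2]]
E
python3 - <<'E'
from h import *
t=np.load("top0.npz"); s=np.load("scene0.npz")
A=lambda u,v:(300+(u+.5)/5-.5,158+(v+.5)/5-.5)
B=lambda u,v:(250+(u-340+.5)/4-.5,218+(v+.5)/4-.5)
C=lambda u,v:(185+(u+.5)/5-.5,225+(v-450+.5)/5-.5)
D=lambda u,v:(178+(u-340+.5)/8-.5,195+(v-380+.5)/8-.5)
PT=[[60,76,12],[60,-50,12],[-175,-50,12],[-175,76,12],[0,66,77],[0,0,117]]
pt=np.array([A(18,60),A(212,15),A(308,403),A(103,440),A(70,130),A(203,98)])
PS=[[-175,76,12],[-175,-50,12],[60,-50,12],[0,66,77],[0,0,117]]
ps=np.array([B(355,250),B(515,350),B(761,158),B(566,36),B(657,25)])
g=lambda n:np.r_[(proj(t,nest2w(n,PT))-pt).ravel(),(proj(s,nest2w(n,PS))-ps).ravel()]
r=least_squares(g,[0.6,-0.3,0],loss="soft_l1");print("nest",r.x,"\n",g(r.x).round(1))
np.save("nest.npy",r.x)
for nm,P in (("eye",[0,66,77]),("grip",[-131,0,139]),("lock",[-188,0,78]),("shaft",[0,0,117])):print(nm,nest2w(r.x,P))
print("collar top",ray(t,np.array(C(76,528)),.010),"scene",ray(s,np.array(D(439,467)),.018), ray(s,np.array(D(439,487)),.009))
print("pad tip of grip", ray(t,np.array(A(287,343)),.17))
E
```

```text
nest [ 0.63220682 -0.27945354  0.19584909] 
 [-0.6 -0.8  1.5 -0.1  1.  -0.3 -0.1  1.1 -0.1  0.4 -0.4 -0.4 -0.8 -1.3
  0.1  0.6  1.  -0.3 -0.2 -0.1 -0.3  0.2]
eye [[ 0.61936326 -0.21471528  0.077     ]]
grip [[ 0.50371118 -0.30494607  0.139     ]]
lock [[ 0.44780086 -0.31603824  0.078     ]]
shaft [[ 0.63220682 -0.27945354  0.117     ]]
collar top [0.46732483 0.10974105] scene [0.46660715 0.11402966] [0.4663826  0.11507872]
pad tip of grip [ 0.49769156 -0.30564307]
```

>>> move_arm --pt "-2.5 -2.9 0 0 0 7 -1" --pt "-2.1 -3.2 0 0 0 7 -1" --pt "-1.7 -3.4 0 0 0 7 -1" --pt "-1.3 -3.6 0 0 0 7 -1" --pt "-0.8 -3.7 0 0 0 7 -1" --pt "-0.4 -3.8 0 0 0 7 -1" --pt "0.1 -3.8 0 0 0 7 -1" --pt "0.6 -3.8 0 0 0 7 -1" --pt "1.0 -3.7 0 0 0 7 -1" --pt "1.5 -3.5 0 0 0 7 -1" --pt "1.9 -3.3 0 0 0 7 -1" --pt "2.3 -3.1 0 0 0 7 -1" --pt "0 0 0 0 0 0 -1" --pt "0 0 0 0 0 0 -1" --pt "0 0 0 0 0 0 -1"

```text
time: 1.35
tool_pos: [0.0269, 0.4038, 0.25]
tool_rot: [0.001, 0.797, 0.605, -0.0]
contact_force: [0.7, -0.1, -0.5]
gripper_width: 0.003
grasp_force: 0.0
```

```bash
cat >> h.py <<'E'
def rel(st,target,yaw=None):
    "cm along tool axes to world target, deg about tool z to tool-x yaw (deg)"
    q=st["tool_rot"]; M=Ro.from_quat([q[1],q[2],q[3],q[0]]).as_matrix()
    d=M.T@(np.array(target)-st["tool_pos"])*100
    y=np.degrees(np.arctan2(M[1,0],M[0,0]))
    return d.round(2), round(y,2), None if yaw is None else round(-((yaw-y+180)%360-180),2)
E
python3 - <<'E'
from plant import manip
from h import *
import cv2
print(manip.tip_reach); st=manip.state(); print(rel(st,[.467,.112,.2]),st["tool_pos"],st["joint_pos"],st["contact_force"])
f=manip.grab_frame("wrist"); np.savez("w0.npz",**f); cv2.imwrite("pics/w0.png",cv2.resize(f["img"],(768,576),interpolation=cv2.INTER_CUBIC))
print(proj(f,[[.467,.112,.018],[.467,.112,0]])*1.5)
E
```

```text
0.019
(array([-16.26,  50.23,   5.05]), np.float64(74.39), None) [0.02690967 0.40380217 0.25003963] [ 1.32012870e+00 -5.18663018e-01  2.09287336e+00 -4.03907411e-04
  1.56867920e+00  1.59252267e+00] [ 0.71371816 -0.11460882 -0.48261318]
[[902.38966305 426.30951231]
 [882.61530161 416.50916602]]
```

View pics/w0.png

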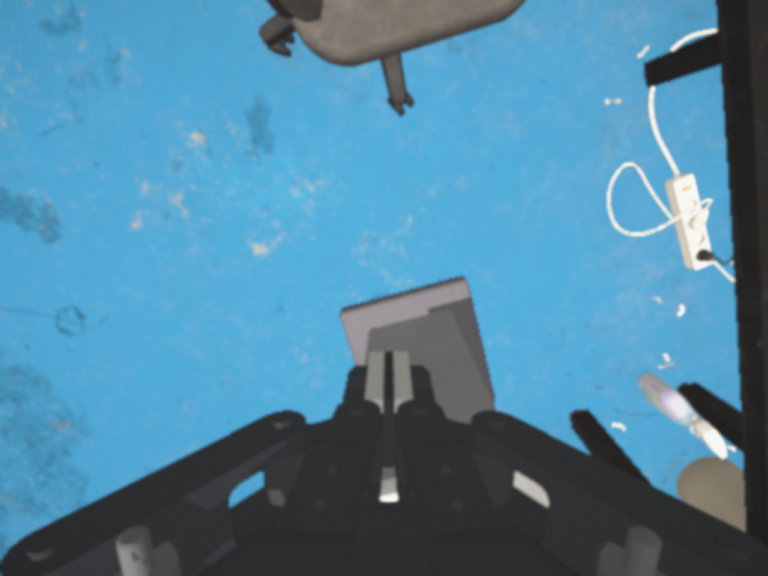

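The picture shows only the floor: I compensated the turn the wrong way, harmlessly. Correcting now.

```bash
python3 - <<'E'
from plant import manip
from h import *
print(rel(manip.state(),[.375,.10,.23],11.2))
E
```

```text
(array([-19.84,  41.68,   2.05]), np.float64(74.32), np.float64(63.12))
```

>>> move_arm --pt "0.1 4.0 0 0 0 0 -1" --pt "0.1 4.0 0 0 0 0 -1" --pt "0.1 4.0 0 0 0 0 -1" --pt "0.1 4.0 0 0 0 0 -1" --pt "0.1 4.0 0 0 0 0 -1" --pt "0.1 4.0 0 0 0 0 -1" --pt "0.1 4.0 0 0 0 0 -1" --pt "-3.4 2.25 0.33 0 0 0 -1" --pt "-3.4 2.25 0.33 0 0 0 -1" --pt "-3.4 2.25 0.33 0 0 0 -1" --pt "-3.4 2.25 0.33 0 0 0 -1" --pt "-3.4 2.25 0.33 0 0 0 -1" --pt "-3.4 2.25 0.33 0 0 7 -1" --pt "0 0 0 0 0 7 -1" --pt "0 0 0 0 0 7 -1" --pt "0 0 0 0 0 7 -1" --pt "0 0 0 0 0 7 -1" --pt "0 0 0 0 0 7 -1" --pt "0 0 0 0 0 7 -1" --pt "0 0 0 0 0 7 -1"

```text
time: 3.07
tool_pos: [0.3731, 0.101, 0.2307]
tool_rot: [0.0, 0.988, 0.155, 0.0]
contact_force: [0.6, 0.9, 0.1]
gripper_width: -0.003
grasp_force: 0.0
```

>>> move_arm --pt "0 0 0 0 0 7 -1" --pt "0 0 0 0 0 0 -1" --pt "0 0 0 0 0 0 -1"

```text
time: 3.32
tool_pos: [0.3731, 0.1015, 0.2307]
tool_rot: [0.0, 0.995, 0.099, 0.0]
contact_force: [0.3, 0.4, 0.1]
gripper_width: 0.0
grasp_force: 0.0
```

```bash
python3 - <<'E'
from plant import manip
from h import *
import cv2
st=manip.state(); n=np.load("nest.npy")
f=manip.grab_frame("wrist"); np.savez("w1.npz",**f)
p=proj(f,[[.467,.112,.018]])[0]; print(p, st["tool_pos"],st["joint_pos"],"cam",-f["R"].T@f["t"])
print("to view nest", rel(st,list(nest2w(n,[-150,0,0])[0][:2])+[.30],11.2))
u,v=[int(np.clip(a,50,b-50)) for a,b in zip(p,(512,384))]
u0,v0=max(u-50,0),max(v-40,0); print(u0,v0)
cv2.imwrite("pics/w1.png",cv2.resize(f["img"][v0:v0+80,u0:u0+100],None,fx=7,fy=7,interpolation=cv2.INTER_CUBIC))
E
```

```text
[266.00863734  95.32715306] [0.37313855 0.10146605 0.23074479] [ 7.24892051e-02 -5.65991753e-01  2.15478661e+00 -9.69575644e-05
  1.55246430e+00  1.44435679e+00] cam [0.44205953 0.11506164 0.35471569]
to view nest (array([ 2.87, 42.42, -6.92]), np.float64(11.4), np.float64(0.2))
216 55
```

View pics/w1.png

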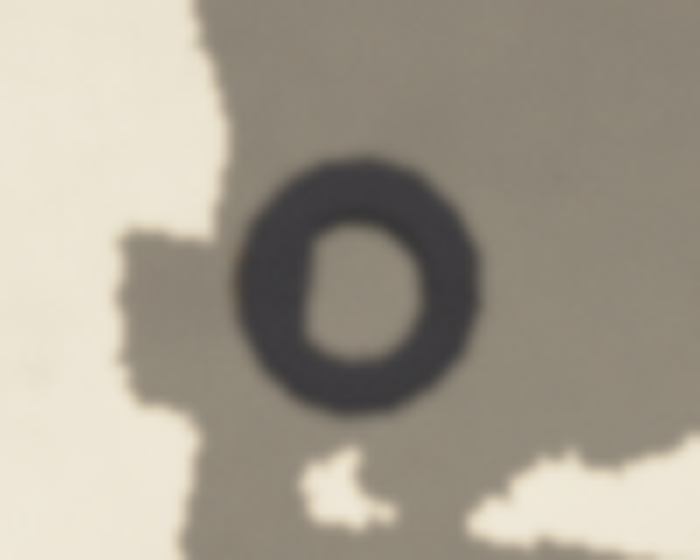

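The D-bore shows clearly: outer centre at crop (358,286), and the bore flat on the left running from (303,335) to (312,232). The grub screw therefore faces image left.

```bash
python3 - <<'E'
from h import *
f=np.load("w1.npz"); P=lambda u,v:np.array([216+(u+.5)/7-.5,55+(v+.5)/7-.5])
print("centre",ray(f,P(358,286),.018))
a,b=ray(f,P(303,335),.018),ray(f,P(312,232),.018); d=b-a
print(a,b,"grub yaw",np.degrees(np.arctan2(d[1],d[0]))+90)
for x in [(238,286),(481,286),(358,155),(358,415)]: print(ray(f,P(*x),.018))
# ellipse on dark segmentation
import cv2
g=cv2.cvtColor(f["img"],cv2.COLOR_BGR2GRAY)[55:135,216:316]; m=(g<95).astype(np.uint8)
cs,h=cv2.findContours(m,cv2.RETR_CCOMP,cv2.CHAIN_APPROX_NONE)
for c in cs:
    if len(c)>25:
        e=cv2.fitEllipse(c); print(len(c),e, ray(f,np.array(e[0])+[216,55],.018))
E
```

```text
centre [0.46704976 0.11120875]
[0.45805942 0.11832049] [0.47352806 0.1199714 ] grub yaw 96.09190191494406
[0.4633063  0.12990629]
[0.47090168 0.09204463]
[0.48605494 0.11515816]
[0.44774293 0.10719522]
99 ((50.5890007019043, 40.51102066040039), (33.79462814331055, 35.607078552246094), 4.82935905456543) [0.4669373  0.11132772]
56 ((51.184696197509766, 41.49443054199219), (17.791065216064453, 20.706058502197266), 1.7261778116226196) [0.46605247 0.11046655]
```

>>> move_arm --pt "0.3 4.0 -0.7 0 0 0 -1" --pt "0.3 4.0 -0.7 0 0 0 -1" --pt "0.3 4.0 -0.7 0 0 0 -1" --pt "0.3 4.0 -0.7 0 0 0 -1" --pt "0.3 4.0 -0.7 0 0 0 -1" --pt "0.3 4.0 -0.7 0 0 0 -1" --pt "0.3 4.0 -0.7 0 0 0 -1" --pt "0.3 4.0 -0.7 0 0 0 -1" --pt "0.3 4.0 -0.7 0 0 0 -1" --pt "0.2 4.0 -0.7 0 0 0 -1" --pt "0 2.4 0 0 0 0 -1" --pt "0 0 0 0 0 0 -1" --pt "0 0 0 0 0 0 -1" --pt "0 0 0 0 0 0 -1"

```text
time: 4.53
tool_pos: [0.4844, -0.3074, 0.3003]
tool_rot: [-0.001, 0.995, 0.099, -0.0]
contact_force: [-0.4, 0.5, -0.0]
gripper_width: 0.009
grasp_force: 0.0
```

```bash
python3 - <<'E'
from plant import manip
from h import *
import cv2
st=manip.state(); n=np.load("nest.npy")
f=manip.grab_frame("wrist"); np.savez("w2.npz",**f)
print(st["tool_pos"],rel(st,st["tool_pos"]),st["joint_pos"].round(3))
P=[[0,0,117],[0,66,86],[60,76,12],[60,-50,12],[-175,-50,12],[-175,76,12],[-131,0,139]]
print(proj(f,nest2w(n,P))*1.5)
cv2.imwrite("pics/w2.png",cv2.resize(f["img"],(768,576),interpolation=cv2.INTER_CUBIC))
E
```

```text
[ 0.48444562 -0.30736301  0.30029252] (array([0., 0., 0.]), np.float64(11.37), None) [-0.695 -0.093  1.674  0.     1.562  0.677]
[[390.94181364  46.90177571]
 [298.01590812  59.59261712]
 [300.39855547   4.05942977]
 [449.98182898   4.07345698]
 [440.66720199 276.22225985]
 [312.78992633 276.00355175]
 [390.48345105 254.75201739]]
```

View pics/w2.png

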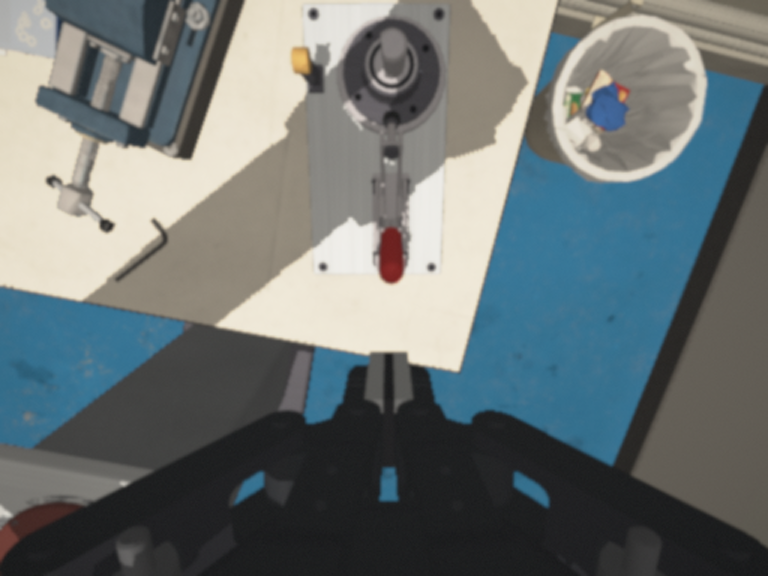

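The wrist view agrees with the fitted nest: plate corners at (303,4), (449,5), (440,272), (316,272), handle at (391,255), shaft top near (392,38). Now I'll go in front of the handle.

```bash
cat >> h.py <<'E'
def nst(st,n):
    "TCP in nest mm"
    c,s=np.cos(n[2]),np.sin(n[2]); d=(st["tool_pos"]-[n[0],n[1],0])*1000
    return np.array([c*d[0]+s*d[1],-s*d[0]+c*d[1],d[2]]).round(1)
E
python3 - <<'E'
from plant import manip
from h import *
t=np.load("top0.npz"); s=np.load("scene0.npz"); w=np.load("w2.npz")
A=lambda u,v:(300+(u+.5)/5-.5,158+(v+.5)/5-.5)
B=lambda u,v:(250+(u-340+.5)/4-.5,218+(v+.5)/4-.5)
W=lambda u,v:((u+.5)/1.5-.5,(v+.5)/1.5-.5)
PT=[[60,76,12],[60,-50,12],[-175,-50,12],[-175,76,12],[0,66,77],[0,0,117]]
pt=np.array([A(18,60),A(212,15),A(308,403),A(103,440),A(70,130),A(203,98)])
PS=[[-175,76,12],[-175,-50,12],[60,-50,12],[0,66,77],[0,0,117]]
ps=np.array([B(355,250),B(515,350),B(761,158),B(566,36),B(657,25)])
PW=[[60,76,12],[60,-50,12],[-175,-50,12],[-175,76,12],[0,0,28],[0,0,117]]
pw=np.array([W(303,4),W(449,5),W(440,273),W(315,273),W(391.5,74),W(392,39)])
g=lambda n:np.r_[(proj(t,nest2w(n,PT))-pt).ravel(),(proj(s,nest2w(n,PS))-ps).ravel(),2*(proj(w,nest2w(n,PW))-pw).ravel()]
r=least_squares(g,np.load("nest.npy"),loss="soft_l1");print("nest",r.x,"\n",g(r.x)[-12:].round(1))
np.save("nest.npy",r.x)
st=manip.state(); print(nst(st,r.x),np.degrees(r.x[2]))
E
```

```text
nest [ 0.63453775 -0.27944261  0.19583658] 
 [-2.6 -3.7  2.5 -5.   1.9  1.6 -2.2  1.3 -0.3  1.  -0.1  5.6]
[-152.4    2.3  300.5] 11.220609342589537
```

>>> move_arm --pt "2.5 0.2 0 0 0 0.2 -1" --pt "2.5 0 0 0 0 0 -1" --pt "0 0 3.5 0 0 0 -1" --pt "0 0 3.5 0 0 0 -1" --pt "0 0 3.5 0 0 0 -1" --pt "0 0 3.2 0 0 0 -1" --pt "0 0 0 0 0 0 -1" --pt "0 0 0 0 0 0 -1"

```text
time: 5.25
tool_pos: [0.5331, -0.298, 0.162]
tool_rot: [-0.002, 0.995, 0.098, -0.002]
contact_force: [-0.7, 0.8, 0.7]
gripper_width: -0.0
grasp_force: 0.0
```

>>> move_arm --pt "-0.7 0 0 0 0 0 -1" --pt "-0.7 0 -0.1 0 0 0 -1" --pt "-0.7 0 -0.1 0 0 0 -1" --pt "-0.7 0 0 0 0 0 -1" --pt "-0.7 0 0.15 0 0 0 -1" --pt "-0.7 0 0.3 0 0 0 -1" --pt "-0.5 0 0.3 0 0 0 -1" --pt "0 0 0 0 0 0 -1"

```text
time: 5.92
tool_pos: [0.4867, -0.3094, 0.158]
tool_rot: [0.0, 0.995, 0.096, -0.001]
contact_force: [-0.2, -0.3, 0.0]
gripper_width: 0.001
grasp_force: 0.0
```

```bash
python3 - <<'E'
from plant import manip
from h import *
import cv2
st=manip.state(); print(nst(st,np.load("nest.npy")),st["contact_force"])
f=manip.grab_frame("scene"); np.savez("s3.npz",**f)
cv2.imwrite("pics/s3.png",cv2.resize(f["img"][190:310,250:360],None,fx=5,fy=5,interpolation=cv2.INTER_CUBIC))
E
```

```text
[-150.9   -0.6  158. ] [-0.17725252 -0.25792497  0.01745086]
```

View pics/s3.png

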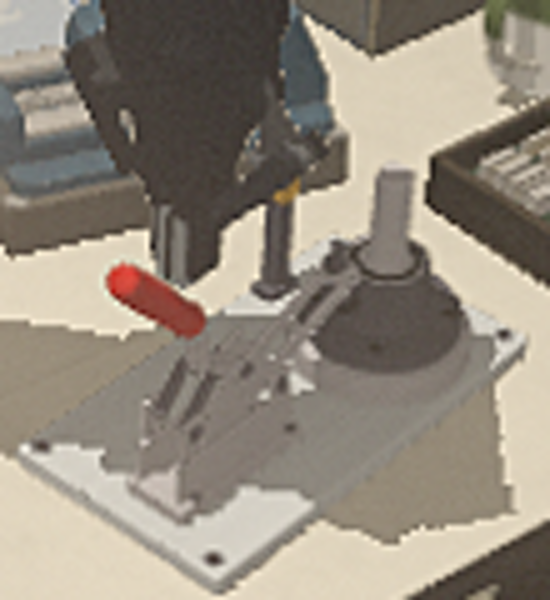

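The handle is swung about halfway, the fingers are on it and the arm is dropping. Continuing down.

>>> move_arm --pt "-0.6 0 0.6 0 0 0 -1" --pt "-0.6 0 0.7 0 0 0 -1" --pt "-0.6 0 0.7 0 0 0 -1" --pt "-0.6 0 0.7 0 0 0 -1" --pt "-0.6 0 0.7 0 0 0 -1" --pt "-0.5 0 0.6 0 0 0 -1" --pt "-0.4 0 0.5 0 0 0 -1" --pt "0 0 0.4 0 0 0 -1" --pt "0 0 0 0 0 0 -1"

```text
time: 6.72
tool_pos: [0.4483, -0.3163, 0.1087]
tool_rot: [-0.001, 0.995, 0.097, -0.002]
contact_force: [-0.8, 0.5, 1.6]
gripper_width: 0.0
grasp_force: 0.8
```

>>> move_arm --pt "0 0 0.3 0 0 0 -1" --pt "0 0 0.3 0 0 0 -1" --pt "0 0 0 0 0 0 -1"

```text
time: 6.97
tool_pos: [0.4489, -0.3169, 0.1073]
tool_rot: [-0.001, 0.995, 0.097, -0.002]
contact_force: [-13.4, 8.1, 26.1]
gripper_width: 0.004
grasp_force: 12.6
```

26 N at the handle means it is at its stop. Backing up, then looking down on the shaft from above.

>>> move_arm --pt "0 0 -0.5 0 0 0 -1" --pt "0 0 -1.5 0 0 0 -1" --pt "0 0 -3.5 0 0 0 -0.1" --pt "0 0 -4 0 0 0 -0.1" --pt "3.5 0 0 0 0 0 -0.1" --pt "4 0 0 0 0 0 -0.1" --pt "4 0 0 0 0 0 -0.1" --pt "0 0 0 0 0 0 -0.1" --pt "0 0 0 0 0 0 -0.1" --pt "0 0 0 0 0 0 -0.1"

```text
time: 7.8
tool_pos: [0.5621, -0.2941, 0.197]
tool_rot: [-0.001, 0.995, 0.097, -0.001]
contact_force: [0.3, -0.1, -0.1]
gripper_width: 0.45
grasp_force: 0.0
```

```bash
python3 - <<'E'
from plant import manip
from h import *
import cv2
st=manip.state(); n=np.load("nest.npy"); print(nst(st,n),st["contact_force"],rel(st,st["tool_pos"],11.22),st["gripper_width"])
f=manip.grab_frame("wrist"); np.savez("w4.npz",**f)
s=manip.grab_frame("scene"); np.savez("s4.npz",**s)
p=proj(f,nest2w(n,[0,0,117]))[0]; print(p)
u0,v0=max(int(p[0])-40,0),max(int(p[1])-40,0); print(u0,v0)
a=cv2.resize(f["img"][v0:v0+75,u0:u0+80],(480,450),interpolation=cv2.INTER_CUBIC)
b=cv2.resize(s["img"][215:308,250:330],None,fx=4,fy=4,interpolation=cv2.INTER_CUBIC)
im=np.zeros((450,800,3),np.uint8); im[:,:480]=a; im[:b.shape[0],480:]=b
cv2.imwrite("pics/w4.png",im)
E
```

```text
[-73.9  -0.3 197. ] [ 0.2640473  -0.08507108 -0.06529903] (array([0., 0., 0.]), np.float64(11.14), np.float64(-0.08)) 0.4500257172441477
[258.12360384 111.80586542]
218 71
```

View pics/w4.png

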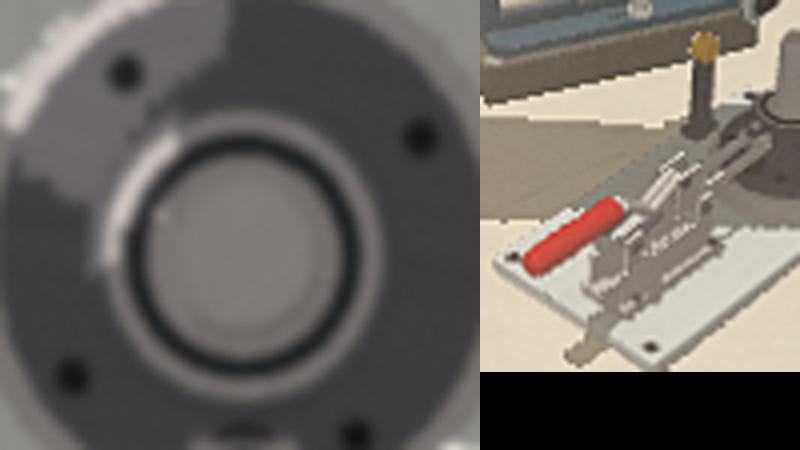

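The handle lies level, so the clamp is locked. The shaft top shows at about (245,250), but its flat is too faint, so I'll stretch the contrast.

```bash
python3 - <<'E'
import cv2,numpy as np
im=np.load("w4.npz")["img"][90:136,236:284].astype(float)
g=np.clip((im.mean(2)-95)*255/60,0,255).astype(np.uint8)
print(im.mean(2)[4:42:2,4:44:2].astype(int))
cv2.imwrite("pics/w4e.png",cv2.resize(g,None,fx=12,fy=12,interpolation=cv2.INTER_CUBIC))
E
```

```text
[[ 90 109 149 173 121  89  65  50  43  40  41  53  69  93 109 109  90  67
   62  62]
 [111 159 190 165  82  41  39  46  57  60  57  50  38  41  65  94 109  93
   66  60]
 [147 190 156  88  40  56  83  97 105 107 108 100  81  55  37  49  91 111
   90  65]
 [188 171  89  45  69 101 112 114 116 117 118 115 112 101  77  42  49  94
  110  77]
 [187 110  54  72 104 115 118 120 122 125 123 123 118 113 109  79  38  61
  108  97]
 [156  67  74 105 112 118 122 124 124 125 125 125 124 117 113 105  61  40
   89 109]
 [115  57 119 119 116 122 124 125 124 125 125 125 124 123 116 111  90  40
   61 107]
 [ 72  57 113 121 119 123 124 125 125 125 124 124 124 124 121 113 106  56
   44  99]
 [ 40  68 113 119 123 125 124 125 124 125 124 123 124 123 123 114 111  73
   38  88]
 [ 35  73 115 118 123 124 124 124 123 123 124 124 124 125 123 113 112  81
   36  80]
 [ 39  76 115 119 121 125 124 123 124 124 123 124 124 125 123 113 112  82
   36  80]
 [ 40  71 114 119 120 124 122 124 124 123 123 125 125 124 122 113 112  79
   38  88]
 [ 43  58 108 118 119 121 123 123 123 124 124 125 124 124 119 108 106  62
   40  95]
 [ 59  42  97 118 119 121 123 122 123 124 124 123 124 121 110 109  98  44
   53 105]
 [ 82  37  71 111 118 116 119 123 125 123 123 124 120 111 106 106  71  36
   78 108]
 [101  59  41  86 114 110 109 117 120 119 118 114 108 106 107  86  42  55
  102  96]
 [107  89  43  46  88 108 108 107 106 107 107 105 108 108  88  49  42  89
  108  79]
 [ 86 107  82  44  43  72  95 105 108 111 109 106  97  72  42  40  76 106
   90  65]
 [ 66  95 108  87  53  36  48  60  74  83  76  63  47  35  50  88 106  94
   66  59]]
```

View pics/w4e.png

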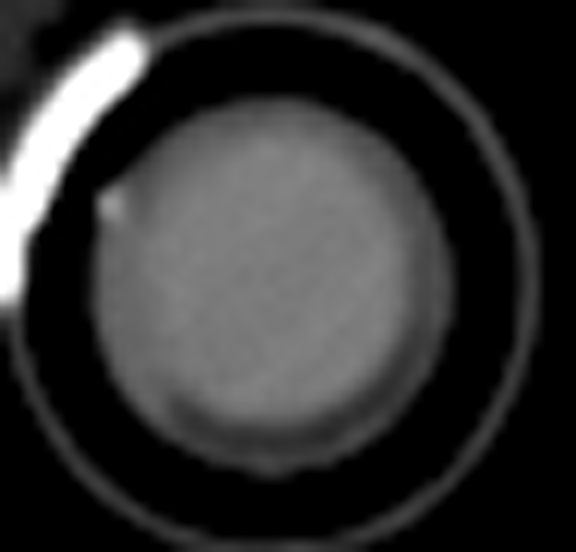

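A disc with a brighter D-like face shows, but the flat is not certain. I'll do a numerical polar edge check around the shaft axis.

```bash
python3 - <<'E'
from h import *
import cv2
f=np.load("w4.npz"); n=np.load("nest.npy"); print(f["mtx"][0,0],-f["R"].T@f["t"])
for z in (117,67): 
    c=proj(f,nest2w(n,[0,0,z]))[0]; e=proj(f,nest2w(n,[0,10,z]))[0]; e2=proj(f,nest2w(n,[10,0,z]))[0]; print(z,c,e,e2,((c-[236,90])+.5)*12)
g=f["img"].astype(float).mean(2)
sub=(g[94:134,236:284]>=121.0).astype(np.uint8)
print("\n".join("".join("#" if x>=121 else "+" if x>=116 else "-" if x>=100 else "." for x in r) for r in g[94:132,238:280]))
E
```

```text
286.0013438903121 [ 0.63145848 -0.28089344  0.32078504]
117 [258.12360384 111.80586542] [243.48187405 111.85020371] [258.07693024  96.34595449] [271.48324611 267.67038501]
67 [258.36410477 112.79704006] [246.61681068 112.83170965] [258.32938959 100.4368621 ] [274.3692572  279.56448073]
-...-######-.................-----........
-.--######-....................----.......
---#######.......................---......
--#######.........................---.....
-#######.........--------..........---....
+#####+.......-------------.........---...
######......------++++++-----........--...
#####-.....----++++####++++---.......---..
####-.....---++++#########++---.......--..
####.....---+++############++---......---.
###-....---+++##############+----......--.
###....----++###############++---......---
##-...+#+-++#################++---......--
##....###++###################+---......--
#+....-##++####################+---......-
#.....-++++####################+---......-
-.....-+++#####################+----.....-
-....--+++#####################+----.....-
-....--+++#####################+----.....-
-....--+++#####################+----.....-
.....--+++#####################+----.....-
.....--+++#####################+----.....-
......-++++####################+----.....-
......-++++####################----......-
......-++++###################+----......-
-.....--+++###################-----......-
-......-++++#################+----......--
-......-+++++###############+-----......--
--......-++++++###########++-----......--.
--......--++--++########++------.......--.
.--......-------++++++++--------......--..
.--.......---------------------.......--..
..--.......-------------------.......--...
...--........---------------........---...
...---.........-----------..........--....
....---............---.............--.....
.....---.........................---......
......---.......................---.......
```

>>> move_arm --pt "3.7 0 0 0 0 0 -0.1" --pt "3.6 0 0 0 0 0 -0.1" --pt "0 0 0 0 0 0 -0.1" --pt "0 0 3 0 0 0 -0.1" --pt "0 0 3 0 0 0 -0.1" --pt "0 0 2 0 0 0 -0.1" --pt "0 0 1.7 0 0 0 -0.1" --pt "0 0 0 0 0 0 -0.1" --pt "0 0 0 0 0 0 -1" --pt "0 0 0 0 0 0 -1" --pt "0 0 0 0 0 0 -1" --pt "0 0 0 0 0 0 -1" --pt "0 0 0 0 0 0 -1" --pt "0 0 0 0 0 0 -1"

```text
time: 9.07
tool_pos: [0.6345, -0.2806, 0.1028]
tool_rot: [0.0, 0.995, 0.097, 0.0]
contact_force: [-5.2, 1.2, 3.6]
gripper_width: 0.187
grasp_force: 59.1
```

```bash
cat > w.py <<'E'
from plant import manip
from h import *
st=manip.state(); n=np.load("nest.npy"); print("w mm",st["gripper_width"]*85,"F",st["grasp_force"],"nest",nst(st,n),"yaw",rel(st,st["tool_pos"],11.22)[1:],st["contact_force"].round(1),st["ft_torque"].round(2),"q6",st["joint_pos"][5])
E
python3 w.py
```

```text
w mm 15.907966508679134 F 59.121017317520455 nest [ -0.3  -1.2 102.8] yaw (np.float64(11.12), np.float64(-0.1)) [-5.2  1.2  3.6] [0.08 0.73 0.01] q6 0.8534916191617041
```

Width 15.9 mm with 59 N: the flat is seated on the pad and faces the post at nest yaw. Next I'll centre across the round sides to learn the shaft's x position.

>>> move_arm --pt "0 0 0 0 0 0 -0.1" --pt "0 0 0 0 0 0 -0.1" --pt "0 0 0 0 0 0 -0.1" --pt "0 0 -2.5 0 0 0 -0.1" --pt "0 0 -2.5 0 0 0 -0.1" --pt "0 0 0 0 0 -7 -0.1" --pt "0 0 0 0 0 -7 -0.1" --pt "0 0 0 0 0 -7 -0.1" --pt "0 0 0 0 0 -7 -0.1" --pt "0 0 0 0 0 -7 -0.1" --pt "0 0 0 0 0 -7 -0.1" --pt "0 0 0 0 0 -7 -0.1" --pt "0 0 0 0 0 -7 -0.1" --pt "0 0 0 0 0 -7 -0.1" --pt "0 0 0 0 0 -7 -0.1" --pt "0 0 0 0 0 -7 -0.1" --pt "0 0 0 0 0 -7 -0.1" --pt "0 0 0 0 0 -6.1 -0.1" --pt "0 0 0 0 0 0 -0.1" --pt "0 0 0 0 0 0 -0.1"

```text
time: 10.73
tool_pos: [0.6346, -0.2803, 0.1513]
tool_rot: [0.0, 0.636, 0.772, 0.0]
contact_force: [0.8, 0.7, -0.4]
gripper_width: 0.452
grasp_force: 0.0
```

```bash
python3 w.py
```

```text
w mm 38.45258356613234 F 0.0 nest [-1.000e-01 -9.000e-01  1.513e+02] yaw (np.float64(101.06), np.float64(89.84)) [ 0.8  0.7 -0.4] [-0.03  0.04 -0.04] q6 -0.7162512206631448
```

>>> move_arm --pt "0 0 2.5 0 0 0 -0.1" --pt "0 0 2 0 0 0 -0.1" --pt "0 0 0 0 0 0 -0.1" --pt "0 0 0 0 0 0 -1" --pt "0 0 0 0 0 0 -1" --pt "0 0 0 0 0 0 -1" --pt "0 0 0 0 0 0 -1" --pt "0 0 0 0 0 0 -1" --pt "0 0 0 0 0 0 -1"

```text
time: 11.48
tool_pos: [0.6335, -0.2803, 0.1065]
tool_rot: [-0.001, 0.635, 0.773, -0.001]
contact_force: [-4.4, 0.2, -2.9]
gripper_width: 0.215
grasp_force: 59.1
```

```bash
python3 w.py
```

```text
w mm 18.23380558899445 F 59.09665068495087 nest [ -1.2  -0.7 106.5] yaw (np.float64(101.17), np.float64(89.95)) [-4.4  0.2 -2.9] [ 0.04  0.58 -0.01] q6 -0.7183171617539511
```

Centred: the gripper settles at nest x = -1.2 on the round part. The shaft is therefore near nest (-1.2, +0.5), and the camera bias in y is about 0.8 mm. Now the collar.

>>> move_arm --pt "0 0 0 0 0 0 0.1" --pt "0 0 0 0 0 0 0.1" --pt "0 0 0 0 0 0 0.1" --pt "0 0 -3.5 0 0 0 0.1" --pt "0 0 -4 0 0 0 0.1" --pt "0 0 -4 0 0 0 0.1" --pt "0 0 0 0 0 5.1 0.1" --pt "0 0 0 0 0 0 0.1"

```text
time: 12.15
tool_pos: [0.637, -0.2815, 0.2281]
tool_rot: [0.005, 0.669, 0.743, 0.001]
contact_force: [-0.6, 0.7, -0.4]
gripper_width: 0.548
grasp_force: 0.0
```

```bash
python3 - <<'E'
from plant import manip
from h import *
print(rel(manip.state(),[.4667,.1121,.22],96.1),manip.state()["gripper_width"]*85)
E
```

```text
(array([ 40.93, -12.81,   0.43]), np.float64(96.02), np.float64(-0.08)) 46.56831274675131
```

>>> move_arm --pt "3.7 -1.2 0 0 0 0 0.2" --pt "3.7 -1.2 0 0 0 0 0.2" --pt "3.7 -1.2 0 0 0 0 0.2" --pt "3.7 -1.2 0 0 0 0 0.2" --pt "3.7 -1.2 0 0 0 0 0.2" --pt "3.7 -1.2 0 0 0 0 0.2" --pt "3.7 -1.2 0 0 0 0 0.2" --pt "3.7 -1.1 0 0 0 0 0.2" --pt "3.7 -1.1 0 0 0 0 0.2" --pt "3.7 -1.1 0 0 0 0 0.2" --pt "3.7 -1.1 0 0 0 0 0.2" --pt "0 0 2 0 0 0 0.2" --pt "0 0 4 0 0 0 0.2" --pt "0 0 4 0 0 0 0.2" --pt "0 0 4 0 0 0 0.2" --pt "0 0 0 0 0 0 0.2" --pt "0 0 0 0 0 0 0.2"

```text
time: 13.57
tool_pos: [0.4613, 0.1107, 0.0788]
tool_rot: [-0.002, 0.668, 0.744, -0.002]
contact_force: [-0.0, 0.4, 0.1]
gripper_width: 0.602
grasp_force: 0.0
```

```bash
python3 - <<'E'
from plant import manip
from h import *
s=manip.state();print(rel(s,[.4667,.1121,.03],96.1),s["gripper_width"]*85,s["tool_rot"])
E
```

```text
(array([0.08, 0.58, 4.88]), np.float64(96.19), np.float64(0.09)) 51.191625334323206 [-0.00234449  0.66791192  0.74423281 -0.00238785]
```

>>> move_arm --pt "0.1 0.6 0 0 0 0 0.2" --pt "0 0 0 0 0 0 0.2" --pt "0 0 3 0 0 0 0.2" --pt "0 0 2 0 0 0 0.2" --pt "0 0 0.5 0 0 0 0.2" --pt "0 0 0 0 0 0 0.2" --pt "0 0 0 0 0 0 0.2"

```text
time: 14.15
tool_pos: [0.4738, 0.1127, 0.0333]
tool_rot: [0.002, 0.668, 0.744, 0.002]
contact_force: [-8.6, -1.5, 24.2]
gripper_width: 0.602
grasp_force: 12.0
```

>>> move_arm --pt "0 0 0.3 0 0 0 0.2" --pt "0 0 0.2 0 0 0 0.2" --pt "0 0 0 0 0 0 0.2" --pt "0 0 0 0 0 0 0.2"

```text
time: 14.48
tool_pos: [0.4742, 0.1128, 0.0325]
tool_rot: [0.001, 0.668, 0.744, 0.0]
contact_force: [-22.6, -2.9, 54.4]
gripper_width: 0.602
grasp_force: 27.3
```

A finger is on the collar's rim: I corrected before the arm had settled. Backing up and re-measuring.

>>> move_arm --pt "0 0 -1 0 0 0 0.2" --pt "0 -0.7 -3 0 0 0 0.2" --pt "0 0 -4 0 0 0 0.2" --pt "0 0 0 0 0 0 0.2" --pt "0 0 0 0 0 0 0.2" --pt "0 0 0 0 0 0 0.2" --pt "0 0 0 0 0 0 0.2" --pt "0 0 0 0 0 0 0.2"

```text
time: 15.15
tool_pos: [0.4619, 0.1116, 0.1003]
tool_rot: [-0.001, 0.668, 0.744, -0.001]
contact_force: [-0.1, -0.3, 0.3]
gripper_width: 0.602
grasp_force: 0.0
```

```bash
python3 - <<'E'
from plant import manip
from h import *
import cv2
s=manip.state();print(s["tool_pos"],rel(s,[.4667,.1121,.03],96.1),s["gripper_width"]*85,s["tool_rot"])
f=manip.grab_frame("top")
p=proj(f,[[.467,.112,.01]])[0];print(p)
f=manip.grab_frame("wrist"); np.savez("w5.npz",**f); print(proj(f,[[.467,.112,.018]])[0])
cv2.imwrite("pics/w5.png",cv2.resize(f["img"],(768,576),interpolation=cv2.INTER_CUBIC))
s=manip.grab_frame("scene"); np.savez("s5.npz",**s); g=s["img"].astype(float).mean(2); p=proj(s,[.467,.112,.01])[0].astype(int); print(p)
for r in g[p[1]-14:p[1]+16,p[0]-22:p[0]+22]: print("".join("#" if x<80 else "+" if x<115 else "-" if x<150 else "." for x in r))
E
```

```text
[0.46193899 0.11157843 0.10026732] (array([0.  , 0.49, 7.03]), np.float64(96.12), np.float64(0.02)) 51.13170987276465 [-7.12419646e-04  6.68329909e-01  7.43864276e-01 -7.50573804e-04]
[199.01824167 240.31878163]
[264.85806524 212.55309088]
[190 208]
++.........................................-
++-......................................---
-+.....................................-----
......................................------
.....................................-------
....................................--------
.................................-----------
...............................-------------
............................----------------
...................---++-+++----------------
..................+########++---------------
................-###++#++++#+---------------
................+#+#++++++#+#---------------
...............-##+++++++#++#+--------------
..............-+#+++++++++++#+--------------
...........----+##+++++++++##+--------------
..........------+#++++++++++#+--------------
............----+#+++++++++##+--------------
...........-----+#+++++++++#+---------------
.......-.--------+#+++++++#+----------------
.....-------------+++#+#++------------------
..------------------------------------------
--------------------------------------------
--------------------------------------------
--------------------------------------------
--------------------------------------------
--------------------------------------------
--------------------------------------------
--------------------------------------------
------------------------------------------..
```

View pics/w5.png

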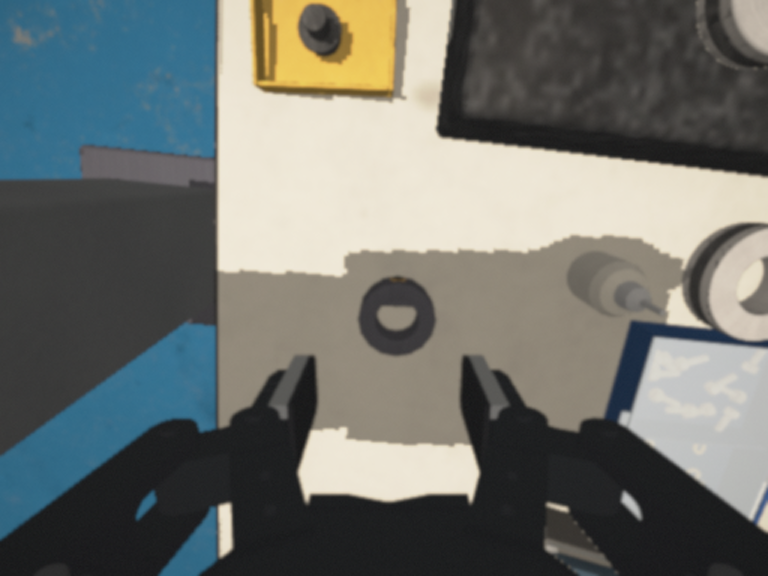

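The collar is undisturbed at (397,316), with the brass grub screw at (398,280) pointing along tool +x. The jaw midline is at about 390, so the collar sits a few mm to the right.

```bash
python3 - <<'E'
from plant import manip
from h import *
import cv2
f=np.load("w5.npz"); g=f["img"].astype(float).mean(2)[175:245,225:305]
m=(g<90).astype(np.uint8); k,l,stt,_=cv2.connectedComponentsWithStats(m)
b=l[int(316/1.5)-175,int(372/1.5)-225]; print(b,stt[b])
c=max(cv2.findContours((l==b).astype(np.uint8),cv2.RETR_EXTERNAL,cv2.CHAIN_APPROX_NONE)[0],key=len); e=cv2.fitEllipse(c); print(e)
p=ray(f,np.array(e[0])+[225,175],.018); p2=ray(f,np.array([397.5/1.5-.5,316.5/1.5-.5]),.018)
gr=ray(f,np.array([398.5/1.5-.5,280.5/1.5-.5]),.012)
print(p,p2,gr,"grub yaw",np.degrees(np.arctan2(*(gr-p)[::-1])))
print(rel(manip.state(),[p[0],p[1],.045],96.1))
E
```

```text
1 [  14    9   51   53 1743]
((39.14472961425781, 35.39828109741211), (49.814998626708984, 51.70613098144531), 0.3887743651866913)
[0.46627103 0.11365351] [0.46654771 0.11360143] [0.46524579 0.13080967] grub yaw 93.41989419192583
(array([0.16, 0.46, 5.51]), np.float64(96.12), np.float64(0.02))
```

>>> move_arm --pt "0.1 0.4 0 0 0 0 0.4" --pt "0 0 2.5 0 0 0 0.4" --pt "0 0 2.5 0 0 0 0.4" --pt "0 0 0 0 0 0 0.4" --pt "0 0 0 0 0 0 0.4" --pt "0 0 0 0 0 0 0.4"

```text
time: 15.8
tool_pos: [0.4671, 0.1132, 0.052]
tool_rot: [0.0, 0.668, 0.744, 0.0]
contact_force: [0.3, 0.3, 0.6]
gripper_width: 0.698
grasp_force: 0.0
```

>>> move_arm --pt "0 0 1 0 0 0 0.4" --pt "0 0 0.5 0 0 0 0.4" --pt "0 0 0.2 0 0 0 0.4" --pt "0 0 0.2 0 0 0 0.4" --pt "0 0 0 0 0 0 0.4" --pt "0 0 0 0 0 0 0.4"

```text
time: 16.3
tool_pos: [0.4665, 0.1131, 0.0323]
tool_rot: [0.0, 0.668, 0.744, 0.0]
contact_force: [-0.3, -0.1, -0.2]
gripper_width: 0.7
grasp_force: 0.0
```

>>> move_arm --pt "0 0 0.5 0 0 0 0.4" --pt "0 0 0.5 0 0 0 0.3" --pt "0 0 0 0 0 0 0.2" --pt "0 0 0 0 0 0 -0.3" --pt "0 0 0 0 0 0 -0.6" --pt "0 0 0 0 0 0 -0.8" --pt "0 0 0 0 0 0 -0.8" --pt "0 0 0 0 0 0 -0.8" --pt "0 0 0 0 0 0 -0.8"

```text
time: 17.05
tool_pos: [0.4664, 0.1131, 0.0222]
tool_rot: [-0.0, 0.668, 0.744, -0.0]
contact_force: [-0.4, -0.6, -1.3]
gripper_width: 0.441
grasp_force: 60.2
```

```bash
python3 w.py
```

```text
w mm 37.46984098510896 F 60.21112642600201 nest [-88.5 417.7  22.2] yaw (np.float64(96.12), np.float64(84.9)) [-0.4 -0.6 -1.3] [-0.02 -0.07  0.  ] q6 -0.024204952228907367
```

>>> move_arm --pt "0 0 -1 0 0 0 -0.8" --pt "0 0 -3.5 0 0 0 -0.8" --pt "0 0 -4 0 0 0 -0.8" --pt "0 0 -4 0 0 0 -0.8" --pt "0 0 -4 0 0 0 -0.8" --pt "0 0 -2 0 0 0 -0.8" --pt "0 0 0 0 0 -5.1 -0.8" --pt "0 0 0 0 0 0 -0.8" --pt "0 0 0 0 0 0 -0.8"

```text
time: 17.8
tool_pos: [0.4661, 0.1131, 0.2074]
tool_rot: [-0.0, 0.635, 0.772, -0.0]
contact_force: [0.1, 0.4, -2.2]
gripper_width: 0.438
grasp_force: 60.9
```

```bash
python3 w.py; python3 - <<'E'
from plant import manip
from h import *
s=manip.state(); n=np.load("nest.npy")
print(rel(s,list(nest2w(n,[-1.2,.5,0])[0][:2])+[.19],101.22))
f=manip.grab_frame("wrist"); np.savez("w6.npz",**f); g=f["img"].astype(float).mean(2)
p=s["tool_pos"]; q=proj(f,[p-[0,0,.004]])[0].astype(int); print(q)
for r in g[q[1]-40:q[1]+40:2,q[0]-60:q[0]+60]: print("".join("#" if x<45 else "+" if x<75 else "-" if x<110 else "." for x in r))
E
```

```text
w mm 37.244593118489185 F 60.87439764523879 nest [-88.8 417.8 207.4] yaw (np.float64(101.11), np.float64(89.89)) [ 0.1  0.4 -2.2] [0.06 0.01 0.01] q6 -0.11123845367542934
(array([-41.71,   8.85,   1.73]), np.float64(101.11), np.float64(-0.11))
[257 262]
.............................................--++++++++++++#########++++++++++--........................................
..........................................--++++++++++++------+++------++++++++++--.....................................
.......................................--++++++++++++++++++-----------++++++++++++++--..................................
....................................--+++++++++++++++++++++++++++++++++++++++++++++++++-................................
...................................-+++++++++++++++++++++-----------+++++++++++++++++++++-..............................
.................................-+++++++++++++++++++++----------------------+++++++++++++--............................
................................-++++++++++++++++++++++--------------------------+++++++++++-...........................
[... 3293 characters left out ...]
.............-+++++++++++++++++++++++++++++++++++++++++++++++-..............-+#################
#####################+-..................--+++++++++++++++++++++++++++++++++++++++--..................+#################
#####################+......................--++++++++++++++++++++++++++++++++--......................-+################
####################+-...........................---+++++++++++++++++++++---...........................+################
####################+.....................................-------......................................+################
####################-.................................................................................-+################
```

```bash
python3 - <<'E'
from plant import manip
from h import *
s=manip.state(); f=np.load("w6.npz"); g=f["img"].astype(float).mean(2)
q=s["tool_rot"]; M=Ro.from_quat([q[1],q[2],q[3],q[0]]).as_matrix()
P=lambda x,y:s["tool_pos"]+M@np.array([x,y,.0042])
for nm,a in (("bottom",(-.02,0)),("L",(0,-.02)),("R",(0,.02)),("flatL",(.0074,-.006)),("flatR",(.0074,.006)),("c",(0,0))): print(nm,proj(f,P(*a))[0].round(1))
# bottom edge & flat edge subpixel
def cross(u,v0,v1,th):
    c=g[v0:v1,u]; i=np.where((c[:-1]-th)*(c[1:]-th)<0)[0]; return [round(v0+j+(th-c[j])/(c[j+1]-c[j]),1) for j in i]
for u in (249,254,259,264,269): print(u,"bot",cross(u,285,305,90),"flat",cross(u,244,262,120))
for u in (246,250,256,262,268,272): print(u,cross(u,244,262,120))
E
```

```text
bottom [256.8 295.8]
L [216.7 261.3]
R [296.5 261.1]
flatL [244.4 247.8]
flatR [268.7 247.7]
c [256.6 261.3]
249 bot [np.float64(296.3)] flat [np.float64(250.6)]
254 bot [np.float64(297.5)] flat [np.float64(250.8)]
259 bot [np.float64(297.8)] flat [np.float64(250.8)]
264 bot [np.float64(297.2)] flat [np.float64(251.1)]
269 bot [np.float64(296.4)] flat [np.float64(251.1)]
246 [np.float64(250.6)]
250 [np.float64(250.6)]
256 [np.float64(250.8)]
262 [np.float64(251.1)]
268 [np.float64(251.1)]
272 [np.float64(251.3)]
```

>>> move_arm --pt "-4 0.9 0 0 0 0 -0.8" --pt "-4 0.9 0 0 0 0 -0.8" --pt "-4 0.9 0 0 0 0 -0.8" --pt "-4 0.9 0 0 0 0 -0.8" --pt "-4 0.9 0 0 0 0 -0.8" --pt "-4 0.9 0 0 0 0 -0.8" --pt "-4 0.9 0 0 0 0 -0.8" --pt "-4 0.9 0 0 0 0 -0.8" --pt "-4 0.8 0 0 0 0 -0.8" --pt "-4 0.8 0 0 0 0 -0.8" --pt "-1.7 0 0 0 0 -0.1 -0.8" --pt "0 0 0 0 0 0 -0.8" --pt "0 0 0 0 0 0 -0.8" --pt "0 0 0 0 0 0 -0.8"

```text
time: 19.02
tool_pos: [0.6332, -0.2778, 0.2055]
tool_rot: [-0.002, 0.634, 0.773, -0.0]
contact_force: [-0.9, -0.4, -1.5]
gripper_width: 0.441
grasp_force: 60.8
```

```bash
python3 w.py
```

```text
w mm 37.4727872359735 F 60.847720411838964 nest [ -1.    1.9 205.5] yaw (np.float64(101.3), np.float64(90.08)) [-0.9 -0.4 -1.5] [ 0.04  0.02 -0.01] q6 -0.7183298198977356
```

>>> move_arm --pt "0 0 2.5 0 0 -1.3 -0.8" --pt "0 0 2.0 0 0 0 -0.8" --pt "0 0 1.2 0 0 0 -0.8" --pt "0 0 0 0 0 0 -0.8" --pt "0 0 0 0 0 0 -0.8" --pt "0 0 0 0 0 0 -0.8"

```text
time: 19.52
tool_pos: [0.6346, -0.2786, 0.1517]
tool_rot: [0.001, 0.625, 0.781, 0.0]
contact_force: [-0.7, 0.7, -1.0]
gripper_width: 0.436
grasp_force: 60.8
```

```bash
python3 w.py
```

```text
w mm 37.04228437438508 F 60.81838313606568 nest [  0.2   0.9 151.7] yaw (np.float64(102.65), np.float64(91.43)) [-0.7  0.7 -1. ] [-0.01 -0.03 -0.03] q6 -0.7417300669902877
```

>>> move_arm --pt "0.09 -0.14 0 0 0 0 -0.8" --pt "0 0 0.8 0 0 0 -0.8" --pt "0 0 0 0 0 0 -0.8" --pt "0 0 0 0 0 0 -0.8" --pt "0 0 0 0 0 0 -0.8" --pt "0 0 0 0 0 0 -0.8"

```text
time: 20.02
tool_pos: [0.6324, -0.2784, 0.1424]
tool_rot: [0.0, 0.625, 0.781, 0.0]
contact_force: [-0.2, 1.0, -0.4]
gripper_width: 0.434
grasp_force: 60.8
```

```bash
python3 w.py
```

```text
w mm 36.91344940465471 F 60.842701439978555 nest [ -1.8   1.5 142.4] yaw (np.float64(102.61), np.float64(91.39)) [-0.2  1.  -0.4] [ 0.   -0.03  0.02] q6 -0.7423457528360905
```

Small nudge, then a gentle descent onto the shaft end.

>>> move_arm --pt "0.03 0.05 0 0 0 0 -0.8" --pt "0 0 0.3 0 0 0 -0.8" --pt "0 0 0.3 0 0 0 -0.8" --pt "0 0 0.2 0 0 0 -0.8" --pt "0 0 0 0 0 0 -0.8" --pt "0 0 0 0 0 0 -0.8"

```text
time: 20.52
tool_pos: [0.6326, -0.2777, 0.1337]
tool_rot: [-0.0, 0.625, 0.781, -0.0]
contact_force: [-0.3, 0.0, -0.7]
gripper_width: 0.437
grasp_force: 60.8
```

```bash
python3 w.py
```

```text
w mm 37.14776455336628 F 60.84383592708036 nest [ -1.6   2.1 133.7] yaw (np.float64(102.62), np.float64(91.4)) [-0.3  0.  -0.7] [ 0.02  0.02 -0.01] q6 -0.7415211729640002
```

The collar bottom is already below the shaft end with no force, so it has entered. Continuing down.

>>> move_arm --pt "0 0 0.3 0 0 0 -0.8" --pt "0 0 0.4 0 0 0 -0.8" --pt "0 0 0.4 0 0 0 -0.8" --pt "0 0 0.4 0 0 0 -0.8" --pt "0 0 0 0 0 0 -0.8" --pt "0 0 0 0 0 0 -0.8"

```text
time: 21.02
tool_pos: [0.6325, -0.2777, 0.1184]
tool_rot: [-0.001, 0.625, 0.781, -0.0]
contact_force: [0.3, 0.4, -0.7]
gripper_width: 0.434
grasp_force: 60.9
```

```bash
python3 w.py
```

```text
w mm 36.878827548116305 F 60.863738937769085 nest [ -1.7   2.1 118.4] yaw (np.float64(102.62), np.float64(91.4)) [ 0.3  0.4 -0.7] [ 0.01 -0.02 -0.03] q6 -0.7415515312090083
```

>>> move_arm --pt "0 0 0.4 0 0 0 -0.8" --pt "0 0 0.4 0 0 0 -0.8" --pt "0 0 0.4 0 0 0 -0.8" --pt "0 0 0.4 0 0 0 -0.8" --pt "0 0 0.4 0 0 0 -0.8" --pt "0 0 0.4 0 0 0 -0.8" --pt "0 0 0 0 0 0 -0.8" --pt "0 0 0 0 0 0 -0.8"

```text
time: 21.68
tool_pos: [0.6325, -0.2778, 0.0946]
tool_rot: [-0.0, 0.625, 0.781, -0.0]
contact_force: [-0.0, 0.0, -1.8]
gripper_width: 0.439
grasp_force: 60.9
```

```bash
python3 w.py
```

```text
w mm 37.28836445216048 F 60.87117563816719 nest [-1.7  2.  94.6] yaw (np.float64(102.62), np.float64(91.4)) [-0.   0.  -1.8] [0.18 0.07 0.02] q6 -0.7415809897378337
```

>>> move_arm --pt "0 0 0.3 0 0 0 -0.8" --pt "0 0 0.2 0 0 0 -0.8" --pt "0 0 0.1 0 0 0 -0.8" --pt "0 0 0 0 0 0 -0.8" --pt "0 0 0 0 0 0 -0.8"

```text
time: 22.1
tool_pos: [0.6329, -0.2778, 0.0892]
tool_rot: [0.0, 0.625, 0.781, 0.0]
contact_force: [-0.0, 1.1, -0.9]
gripper_width: 0.434
grasp_force: 60.9
```

```bash
python3 w.py
```

```text
w mm 36.847637901174785 F 60.87434784276411 nest [-1.3  2.  89.2] yaw (np.float64(102.62), np.float64(91.4)) [-0.   1.1 -0.9] [ 0.2  -0.   -0.02] q6 -0.7415550428445971
```

>>> move_arm --pt "0 0 0.15 0 0 0 -0.8" --pt "0 0 0.15 0 0 0 -0.8" --pt "0 0 0 0 0 0 -0.8" --pt "0 0 0 0 0 0 -0.8" --pt "0 0 0 0 0 0 -0.8"

```text
time: 22.52
tool_pos: [0.633, -0.2778, 0.089]
tool_rot: [-0.0, 0.625, 0.781, -0.0]
contact_force: [-6.4, 4.2, 10.1]
gripper_width: 0.437
grasp_force: 62.1
```

```bash
python3 w.py
```

```text
w mm 37.118191871753254 F 62.08729194360785 nest [-1.2  1.9 89. ] yaw (np.float64(102.63), np.float64(91.41)) [-6.4  4.2 10.1] [ 0.78  1.07 -0.  ] q6 -0.7415251734009503
```

Seated at the predicted height. I'll add a little press and confirm the red handle hasn't moved.

>>> move_arm --pt "0 0 0.1 0 0 0 -0.8" --pt "0 0 0 0 0 0 -0.8" --pt "0 0 0 0 0 0 -0.8" --pt "0 0 0 0 0 0 -0.8" --pt "0 0 0 0 0 0 -0.8"

```text
time: 22.93
tool_pos: [0.633, -0.2778, 0.089]
tool_rot: [-0.0, 0.625, 0.781, -0.0]
contact_force: [-8.4, 5.7, 13.8]
gripper_width: 0.435
grasp_force: 62.5
```

```bash
python3 w.py; python3 - <<'E'
from plant import manip
from h import *
def red(im):
    i=im[210:300,245:330].astype(int); m=(i[...,2]>1.8*i[...,1])&(i[...,2]>90); y,x=np.nonzero(m); return len(x),x.mean(),y.mean(),x.min(),x.max(),y.min(),y.max()
print(red(np.load("s4.npz")["img"]),red(manip.grab_frame("scene")["img"]))
n=np.load("nest.npy"); s=np.load("s4.npz"); print(proj(s,nest2w(n,[[-188,0,78],[-222,0,78]]))-[245,210])
E
```

```text
w mm 36.96529000173935 F 62.53842272562906 nest [-1.2  1.9 89. ] yaw (np.float64(102.64), np.float64(91.42)) [-8.4  5.7 13.8] [0.99 1.39 0.06] q6 -0.7415314378231523
(180, np.float64(27.988888888888887), np.float64(63.55), np.int64(16), np.int64(40), np.int64(54), np.int64(73)) (177, np.float64(27.870056497175142), np.float64(63.610169491525426), np.int64(16), np.int64(40), np.int64(54), np.int64(73))
[[29.06288382 64.78986463]
 [18.00578194 72.43091033]]
```

The handle is unmoved and sits at its predicted locked position. The collar is seated under 14 N, so I'm handing in.

```bash
python3 -c "
from plant import manip
print(manip.job_done())"
```

```text
the job is handed in; nothing more can be done
None
```

I handed the job in at about 23 s: the clamp reads locked at its stop, the flat and grub screw measure as facing the key post, and the collar is seated on the bearing, gripped and pressed down with about 14 N. On the first try at the collar a finger pressed on its rim with about 54 N before I backed off, and the collar did not visibly move.

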